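# Tare the counting scale with the empty parts bin

### The arm

A 7-joint arm with a two-finger parallel gripper is mounted at the origin on a cart in front of the work surface, level with it; the furniture and walls round the work are solid. World frame = base frame: x ahead of the robot, y to its left, z up, the work surface at z = 0. Lengths are in m, angles in rad, forces in N, time in s.
With the tool pointing down it reaches from about 0.4 to 0.85 m from the base axis. Payload 6.9 kg.
Tool frame: the origin (TCP) lies between the finger pads; the fingertips stand 22 mm ahead of it and the grasp point (between the pads) lies 3 mm ahead of it (ctrl.tip_reach is the distance from the TCP to the fingertips, in m); z points along the fingers, y is the line along which they close (so a half turn about z gives the same grasp; the last joint's range is limited). The gripper opens to 85 mm and grips with 20 to 120 N. Pads are 22 mm wide; open, the fingers measure 114 mm over their backs; the gripper's body (76 mm by 85 mm) begins 54 mm behind the grasp point. The pads swing forward as they close: fully open they stand 13 mm farther back than shut.
Start: joints at [1.331, 0.507, -0.238, 1.5, 0.126, 1.149, -0.155], TCP at [0.211, -0.588, 0.253] pointing down, gripper open.
Joint ranges: [-3.08, 3.08], [-0.24, 2.05], [-1.43, 1.35], [0, 2.5], [-1.52, 4.66], [0.17, 1.96], [-2.89, 2.89]. Speed limits (rad/s): [2.39, 2.39, 3.14, 3.14, 3.14, 3.14, 3.14].

### API

Orientations are given as a 3x3 rotation matrix whose columns are the frame's x, y, z axes.
In Python, from bench import ctrl gives the robot as it stands.
- The arm moves only by the shell command python3 -m pendant 'ROWS' [OPENING]. ROWS is a JSON list of rows, 1 to 12 of them, each written [[dx, dy, dz], [rx, ry, rz]]: dx, dy, dz in fractions of the full range, 1 being 0.2 m, then a rotation vector rx, ry, rz in normalised numbers (1 is 45 degrees); each row shifts and turns the commanded pose from where the row before left it, along the tool's axes as they then stand; what a row does not reach is not made up. A row lasts 1/8 s, in which the tool goes at most 0.0625 m and 0.188 rad, less where a joint would pass 70% of its speed; a pose out of reach is approached as far as the arm can. OPENING is the finger opening in m, set as the command begins (- or left out keeps the last). The fingers move at their own pace and stop on an object; the grip force is fixed at half the most. Time passes only in rows, so rows that do not move let the fingers close. It prints the time, the measured TCP pose, the force, the opening and the grip force at its end. A shift or turn number past 1, either way, is cut back to 1. Input that does not fit is refused with a message, and nothing moves.
- ctrl.get_obs(): the state, without advancing time (a new reading comes with each control period).
- ctrl.read_camera(name): name is "scene" or "top" or "wrist"; returns a dict with "pixels" (384x512x3 uint8, blue, green, red), "mtx" (3x3 intrinsics, pixels), "camera_from_world" (4x4, takes a point from world to camera coordinates). Camera axes: x right, y up, looking along -z (the intrinsics and any distortion apply to the point x, -y, -z); pixel columns grow to the right and rows downward; lengths in m; the calibration is good to about 2 mm. A picture is of the moment at which its call begins. There is no depth.
- ctrl.close_job(): hands the job in; it is judged then, once.
The state is a dict: "time_s": time; "joint_positions": joint angles; "qd": joint speeds; "tau": joint torques, N m; "tcp_pos": TCP position; "ee_rot": TCP orientation; "force": force on the tool from outside, world axes, zero at the start; "ft_torque": the same for the moment, N m; "grip_width": finger opening in m; "finger_force": force on a finger pad.
Only numpy, scipy, OpenCV 4.12 (cv2) and the standard library are available. Lean on these libraries where they do the work, as an engineer would, in place of code of your own. Each camera call takes 0.05 s, during which the arm holds its last target. There are 200 camera calls.

### The job

The empty parts bin was put down hanging over the side of the counting scale's pan. Without gripping or lifting it, push it with the fingertips until it stands square in the middle of the pan, let go of it, then reach a fingertip down the guard well at the scale's left end and hold the round sunken tare key fully down for two seconds. Let the key come back up and leave everything alone; do not press the square power key in the other well, and do not disturb the small parts lying round the scale.

Things in the scene. Friction and masses are not known exactly. Their poses are not given: they have to be found in the camera images.
- scale: Bench counting scale, light plastic case 340 (x) x 290 (y) mm, fixed to the bench. Origin: centre of its underside, on the bench top. Its +x points to the back, +y to its left end as the robot sees it, z up. The front part (x from -170 to -58 mm) is a flat console, top 74 mm above the bench, with a display between two round guard wells; the rear part carries a flat steel pan.
- pan_mid (a point): Centre of the top face of the pan, at (60, 0, 90) mm of the scale. The pan is a flat plate without rim, 210 (x) x 240 (y) mm, its sides along the scale's x and y axes; its top is 16 mm above the console.
- tare_well (a point): Centre of the mouth of the tare well, at the upper rim of its guard collar, at (-116, +92, 77) mm of the scale (left end of the console). The well is a straight round hole of 48 mm bore; the key top lies 27 mm below this point when the key is up. The collar is 59 mm across and stands 3 mm proud of the console.
- tare_key_top (a point): Centre of the top of the round tare key (28 mm across, light plastic, at the bottom of the left well). Moves with the key. The key moves straight down.
- tare_key (a joint): Travel of the tare key in m: 0 up, 0.005 fully down on its stop. A spring returns it: about 2 N at the start of the travel, 4 N fully down.
- power_well (a point): Centre of the mouth of the other well, at (-116, -92, 77) mm of the scale (right end of the console): same bore, collar and depth.
- power_key (a joint): Travel of the square power key (22 mm, light plastic) at the bottom of the right well, in m: 0 up, 0.005 down; same spring.
- parts_bin: Empty open-topped plastic parts bin, loose, 0.1 to 0.2 kg; slides on the pan when pushed. Origin: centre of its underside, which rests on the pan. 150 mm long (x), 104 mm wide (y); upright side walls along x are 62 mm high, 2 mm thick; high end wall at +x, 30 mm front wall at -x. At the start it points roughly along the scale's x and hangs over the pan's right (-y) edge.
- fitting_a: Small threaded pipe fitting, 25 x 40 x 28 mm, loose on the bench to the right of the scale; bystander. Origin: centre of its underside.
- fitting_b: Another such fitting, nearby; bystander. Origin: centre of its underside.
- tape_spool: Spool of thread seal tape, 52 mm across, 17 mm high, loose on the bench in front of the scale; bystander. Origin: centre of its underside.
- cap_loose: Round screw cap, 30 mm across, 18 mm high, loose on the bench in front of the scale; bystander. Origin: centre of its underside.
Mind the look-alikes: they are no part of the job. What is shaped like the parts_bin but blue is not meant.

How it is judged:
By the outcome, as a careful person would: the job done as asked, in the order asked, and still so for the second after the job is handed in, with the robot touching nothing.
It also fails if it takes over 56 s, if anything falls off the work surface, if the arm or the gripper's body presses on something with over 40 N, if the wrist force passes 120 N, or if a joint passes its speed limit or range.

## Working session

There is one attempt and no reset: what is moved stays moved. The work goes in short steps, Python scripts to look and compute and a shell command to move; the robot and the scene stay as the last step left them, time stands still between calls to the robot, and variables do not carry over. Pictures are saved under pics/ and viewed, at most 12 in all, crops included, and the job is handed in when it is done.

```bash
ls; mkdir -p pics; cat > h.py <<'E'
import numpy as np, cv2
from bench import ctrl
def cam(n):
    c=ctrl.read_camera(n); return c
def ray(c,uv):
    K=np.array(c["mtx"]);T=np.array(c["camera_from_world"])
    p=np.linalg.solve(K,[uv[0],uv[1],1.]); d=T[:3,:3].T@np.array([p[0],-p[1],-p[2]]); o=-T[:3,:3].T@T[:3,3]
    return o,d
def onz(c,uv,z):
    o,d=ray(c,uv); return o+d*(z-o[2])/d[2]
def proj(c,P):
    K=np.array(c["mtx"]);T=np.array(c["camera_from_world"])
    q=T[:3,:3]@np.array(P)+T[:3,3]; q=K@np.array([q[0],-q[1],-q[2]]); return q[:2]/q[2]
E
python3 - <<'E'
from h import *
import pickle
D={}
for n in("scene","top"):
    c=cam(n);D[n]=c;cv2.imwrite(f"pics/{n}0.png",c["pixels"]); print(n,ray(c,(256,192)),{k for k in c})
    for k in c:
        if k not in("pixels",): print(k,np.round(c[k],3).tolist() if not isinstance(c[k],str) else c[k])
pickle.dump(D,open("d0.pkl","wb"))
o=ctrl.get_obs();print(o["time_s"],o["tcp_pos"],np.round(o["ee_rot"],3),o["grip_width"],ctrl.tip_reach)
E
```

```text
pics
scene (array([-0.0794339 ,  0.38052528,  0.53583078]), array([ 0.74241684, -0.40592524, -0.5329604 ])) {'mtx', 'pixels', 'camera_from_world'}
mtx [[424.542, 0.0, 256.326], [0.0, 424.542, 191.124], [0.0, 0.0, 1.0]]
camera_from_world [[-0.479, -0.878, 0.003, 0.294], [0.468, -0.252, 0.847, -0.321], [-0.743, 0.407, 0.531, -0.499], [0.0, 0.0, 0.0, 1.0]]
top (array([0.46744663, 0.04319942, 0.91339635]), array([ 0.06033907, -0.04931785, -0.99732833])) {'mtx', 'pixels', 'camera_from_world'}
mtx [[388.7, 0.0, 245.924], [0.0, 388.7, 195.13], [0.0, 0.0, 1.0]]
camera_from_world [[-0.029, -0.999, 0.022, 0.037], [0.998, -0.027, 0.054, -0.514], [-0.053, 0.023, 0.998, -0.888], [0.0, 0.0, 0.0, 1.0]]
0.1 [ 0.21101499 -0.58787634  0.25253201] [[ 0.941  0.338 -0.001]
 [ 0.338 -0.941  0.001]
 [-0.    -0.002 -1.   ]] 0.08523993641408936 0.022
```

View pics/scene0.png

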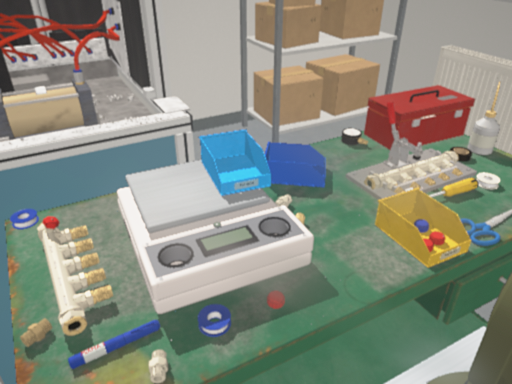

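View pics/top0.png

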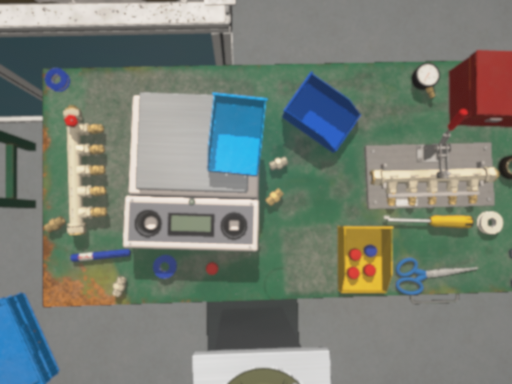

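The light-blue bin on the pan (top view 237,135) is the one that hangs over the pan's right edge. It could be confused with the dark-blue bin on the bench (322,112), the yellow bin (366,260), or the blue tub on the floor (20,340). Wells in the top view: tare at the left (150,223), power at the right (233,225). I'll check this choice in one close crop.

```bash
python3 - <<'E'
from h import *
import pickle
D=pickle.load(open("d0.pkl","rb"));c=D["top"];im=c["pixels"]
cr=cv2.resize(im[80:260,110:300],None,fx=4,fy=3.3,interpolation=cv2.INTER_CUBIC)
cr=cv2.resize(im[85:255,115:295],None,fx=3.5,fy=3.5,interpolation=cv2.INTER_CUBIC)
cv2.imwrite("pics/crop1.png",cr)
hsv=cv2.cvtColor(im,cv2.COLOR_BGR2HSV)
for p in((237,135),(230,110),(322,112),(255,100),(170,140),(150,223),(140,240)): print(p,hsv[p[1],p[0]])
E
```

```text
(237, 135) [100 194 191]
(230, 110) [100 190 172]
(322, 112) [110 186 137]
(255, 100) [100 189 132]
(170, 140) [ 17   9 188]
(150, 223) [ 13  31 192]
(140, 240) [  9  15 168]
```

View pics/crop1.png

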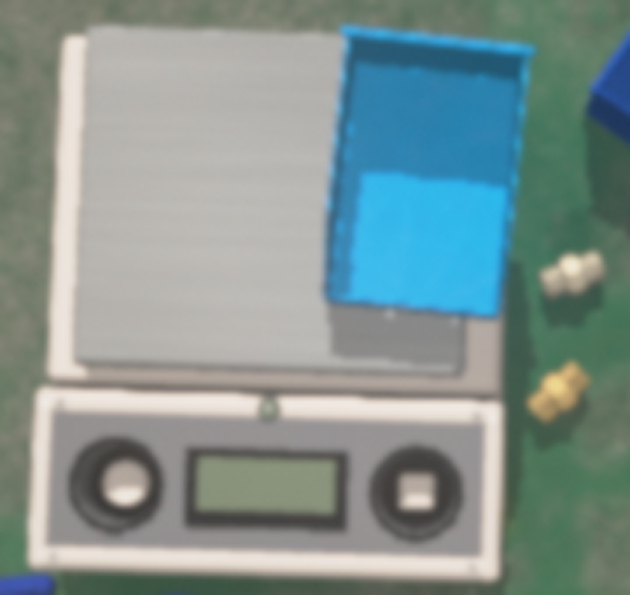

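The crop shows the light-blue bin, with its low front wall towards the robot, overhanging the pan's right edge. The round tare key is in the left well (crop 125,482) and the square power key in the right well (416,490). The fittings lie on the right at (572,272) and (558,390).

```bash
cat >> h.py <<'E'
def binmask(c):
    h=cv2.cvtColor(c["pixels"],cv2.COLOR_BGR2HSV)
    m=cv2.inRange(h,(94,110,60),(105,255,255))
    n,l,s,ct=cv2.connectedComponentsWithStats(m)
    ok=[i for i in range(1,n) if s[i,0]>60 and s[i,4]>300]
    i=max(ok,key=lambda i:s[i,4]); return (l==i).astype(np.uint8)
def line(pts):
    vx,vy,x,y=cv2.fitLine(np.float32(pts),cv2.DIST_HUBER,0,.01,.01).ravel(); return np.array([x,y]),np.array([vx,vy])
def edges(c,m,z=.152,mar=.15):
    """world lines of left,right,back outline (rim height z) and front"""
    r=cv2.boundingRect(m);x,y,w,h=r;E={}
    rows=range(int(y+.22*h),int(y+.78*h)); cols=range(int(x+.22*w),int(x+.78*w))
    E['L']=[(np.flatnonzero(m[v])[0]-.5,v) for v in rows];E['R']=[(np.flatnonzero(m[v])[-1]+.5,v) for v in rows]
    E['B']=[(u,np.flatnonzero(m[:,u])[0]-.5) for u in cols];E['F']=[(u,np.flatnonzero(m[:,u])[-1]+.5) for u in cols]
    return {k:line([onz(c,p,.09 if k=='F' else z)[:2] for p in v]) for k,v in E.items()}
def isect(a,b):
    t=np.linalg.solve(np.stack([a[1],-b[1]],1),b[0]-a[0]); return a[0]+a[1]*t[0]
E
python3 - <<'E'
from h import *
import pickle
D=pickle.load(open("d0.pkl","rb"));c=D["top"];im=c["pixels"]
g=cv2.cvtColor(im,cv2.COLOR_BGR2GRAY)
W=[]
for (u,v) in((148,223),(234,225)):
    sub=cv2.resize(g[v-18:v+19,u-18:u+19],None,fx=4,fy=4,interpolation=cv2.INTER_CUBIC)
    m=(sub<85).astype(np.uint8)
    cs,_=cv2.findContours(m,cv2.RETR_EXTERNAL,cv2.CHAIN_APPROX_NONE);k=max(cs,key=cv2.contourArea)
    (x,y),r,a=cv2.fitEllipse(cv2.convexHull(k)); p=((x+.5)/4-.5+u-18,(y+.5)/4-.5+v-18)
    w=onz(c,p,.077);W.append(w);print("well",p,np.array(r)/4, w)
print("dist",np.linalg.norm(W[0]-W[1]))
# pan edges with threshold: crop corners by eye -> world z=.09
f=lambda q:((q[0]+.5)/3.5-.5+115,(q[1]+.5)/3.5-.5+85)
for q in((88,28),(75,362),(462,374)): print("pan",onz(c,f(q),.09))
for q in((38,388),(502,402),(500,580),(29,568)): print("case",onz(c,f(q),.074))
m=binmask(c);E=edges(c,m)
for k,(p,d) in E.items(): print(k,p,np.degrees(np.arctan2(d[1],d[0])))
for a in("LB","RB","LF","RF"): print(a,isect(E[a[0]],E[a[1]]))
E
```

```text
well (148.368314743042, 222.08506774902344) [22.6807518  26.27548027] [0.45998976 0.23375101 0.077     ]
well (233.54849433898926, 224.23050117492676) [22.25301933 24.63729286] [0.45012455 0.05210739 0.077     ]
dist 0.18191131960728674
pan [0.73694451 0.2448296  0.09      ]
pan [0.53249225 0.2555088  0.09      ]
pan [0.51886908 0.02232463 0.09      ]
case [0.51836902 0.28242336 0.074     ]
case [ 0.50186032 -0.00230303  0.074     ]
case [0.39260624 0.00224346 0.074     ]
case [0.40865525 0.28920615 0.074     ]
L [0.6319628  0.09314229] -6.409948
R [ 0.6484348  -0.01360978] -7.41901
B [0.7097916  0.03986206] 82.64219
F [0.5579706  0.04171796] 82.25809
LB [0.7154603  0.08376186]
RB [ 0.70198643 -0.02058299]
LF [0.56596965 0.10055621]
RF [ 0.5521532 -0.0010725]
```

Careful with the scale: shifts go in shares of 0.2 m and turns go in shares of 45 degrees. That gives: 0.04 m is 0.2, 0.028 m is 0.14, -0.167 rad is -0.2126.

```bash
python3 -m pendant '[[[0,0,0],[0,0,-0.2126]],[[0,0,0],[0,0,-0.2126]],[[0,0,0],[0,0,-0.2126]],[[0,0,0],[0,0,-0.2126]],[[0,0,0],[0,0,-0.2126]],[[0,0,0],[0,0,-0.2126]],[[0,0,0],[0,0,-0.2126]],[[0.2,0.14,0],[0,0,0]],[[0.2,0.14,0],[0,0,0]],[[0.2,0.14,0],[0,0,0]],[[0.2,0.14,0],[0,0,0]],[[0.2,0.14,0],[0,0,0]]]' 0.085
python3 -m pendant '[[[0.2,0.14,0],[0,0,0]],[[0.2,0.14,0],[0,0,0]],[[0.2,0.14,0],[0,0,0]],[[0.2,0.14,0],[0,0,0]],[[0.2,0.14,0],[0,0,0]],[[0.2,0.14,0],[0,0,0]],[[0.2,0.14,0],[0,0,0]],[[0,0,0],[0,0,0]]]'
cat >> h.py <<'E'
PHI=-0.0555; EX=np.array([np.cos(PHI),np.sin(PHI),0]);EY=np.array([-np.sin(PHI),np.cos(PHI),0]);PM=np.array([.6305,.1331,.09])
def to_scale(p): d=np.asarray(p)-PM; return np.array([d@EX,d@EY,p[2]])   # relative to pan_mid, z world
def go(p,z):
    "displacement in tool axes to reach scale-local (rel pan_mid) xy p, world z"
    o=ctrl.get_obs();R=np.array(o["ee_rot"]);t=PM+p[0]*EX+p[1]*EY;t[2]=z
    print("t",o["time_s"],"loc",to_scale(o["tcp_pos"]).round(4),"move",(R.T@(t-o["tcp_pos"])).round(4),"yaw_y",np.degrees(np.arctan2(R[1,1],R[0,1])).round(2),"tilt",R[:,2].round(3),"F",np.round(o["force"],1),"w",o["grip_width"])
E
python3 -c "
from h import *
go((.0085,-.185),.125)"
```

```text
time_s: 1.6
tcp_pos: [0.363, -0.3951, 0.253]
ee_rot: [[0.057, 0.998, -0.0], [0.998, -0.057, 0.0], [0.0, -0.0, -1.0]]
force: [0.4, -1.1, 0.5]
grip_width: 0.0851
finger_force: 0.0
time_s: 2.6
tcp_pos: [0.5758, -0.1232, 0.253]
ee_rot: [[0.05, 0.999, 0.001], [0.999, -0.05, 0.003], [0.003, 0.001, -1.0]]
force: [-0.2, -0.0, 0.7]
grip_width: 0.0852
finger_force: 0.0
t 2.6 loc [-0.0404 -0.259   0.253 ] move [0.0733 0.0493 0.1282] yaw_y -2.87 tilt [ 0.001  0.003 -1.   ] F [-0.2 -0.   0.7] w 0.08521235657808918
```

Scaled: 0.043 m is 0.215, 0.042 m is 0.21, 0.0054 rad is 0.0069.

```bash
python3 -m pendant '[[[0.1835,0.1235,0],[0,0,0.0069]],[[0.183,0.123,0],[0,0,0]],[[0,0,0.215],[0,0,0]],[[0,0,0.215],[0,0,0]],[[0,0,0.21],[0,0,0]],[[0,0,0],[0,0,0]]]'
python3 - <<'E'
from h import *
go((.0085,-.07),.125)
for n in("top",):
    c=cam(n);cv2.imwrite("pics/top1.png",cv2.resize(c["pixels"][60:260,100:350],None,fx=3,fy=3,interpolation=cv2.INTER_CUBIC))
s=cam("scene");cv2.imwrite("pics/scene1.png",cv2.resize(s["pixels"][100:320,100:360],None,fx=3,fy=2.7))
E
```

```text
time_s: 3.35
tcp_pos: [0.625, -0.0594, 0.1221]
ee_rot: [[0.063, 0.998, -0.007], [0.998, -0.063, -0.0], [-0.001, -0.007, -1.0]]
force: [-0.7, 0.1, 1.0]
grip_width: 0.085
finger_force: 0.0
t 3.35 loc [ 0.0052 -0.1926  0.1221] move [ 0.1226  0.0023 -0.003 ] yaw_y -3.63 tilt [-0.007 -0.    -1.   ] F [-0.7  0.1  1. ] w 0.08498070187027373
```

View pics/scene1.png

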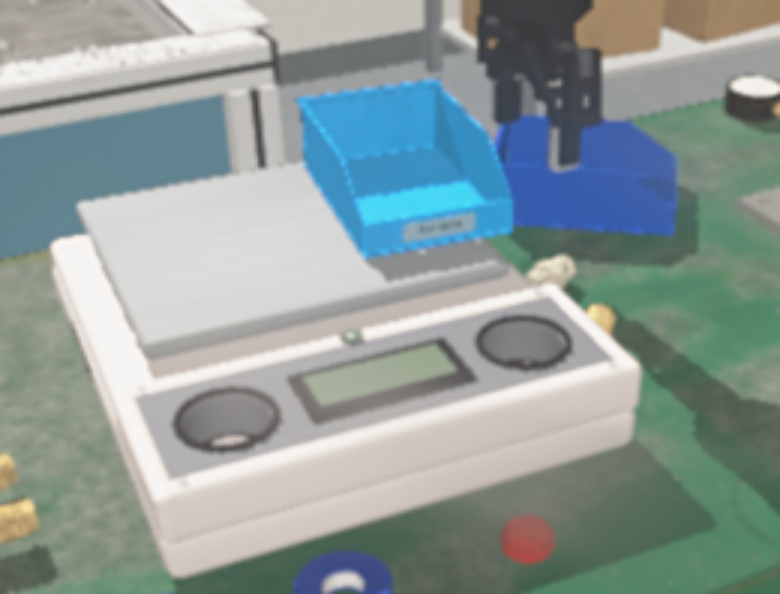

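The fingers hang clear to the right of the bin, with the tip at crop (565,165). They stand above the dark-blue bin and straddle the middle of the wall. Now the push along +y.

Scaled: 0.01 m is 0.05, 0.008 m is 0.04, -0.008 rad is -0.0102.

```bash
python3 -m pendant '[[[0.05,0.005,0],[0,0,-0.0102]],[[0.05,0.005,0],[0,0,0]],[[0.05,0.005,0],[0,0,0]],[[0.04,0,0],[0,0,0]],[[0.04,0,0],[0,0,0]],[[0.04,0,0],[0,0,0]],[[0.04,0,0],[0,0,0]],[[0.04,0,0],[0,0,0]],[[0.04,0,0],[0,0,0]],[[0.04,0,0],[0,0,0]],[[0.04,0,0],[0,0,0]],[[0,0,0],[0,0,0]]]'
cat >> h.py <<'E'
def binpose(c,show=True):
    E=edges(c,binmask(c)); P={a:to_scale(np.append(isect(E[a[0]],E[a[1]]),.152)) for a in("LB","RB","LF","RF")}
    for a in P: print(a,P[a][:2].round(4),end=' ')
    print("\nctr",sum(P.values())[:2]/4,"angles",{k:(np.degrees(np.arctan(np.tan(np.arctan2(d[1],d[0])-PHI-(np.pi/2 if k in "BF" else 0))))).round(2) for k,(p,d) in E.items()})
E
python3 - <<'E'
from h import *
go((.0085,-.07),.122)
c=cam("top");cv2.imwrite("pics/top2.png",cv2.resize(c["pixels"][60:260,100:350],None,fx=3,fy=3,interpolation=cv2.INTER_CUBIC))
binpose(c)
E
```

```text
time_s: 4.95
tcp_pos: [0.6357, 0.0375, 0.1252]
ee_rot: [[0.053, 0.999, -0.0], [0.999, -0.053, 0.001], [0.001, -0.0, -1.0]]
force: [0.8, -0.4, -1.4]
grip_width: 0.0851
finger_force: 0.0
t 4.95 loc [ 0.0105 -0.0951  0.1252] move [ 0.0251 -0.0019  0.0033] yaw_y -3.02 tilt [-0.     0.001 -1.   ] F [ 0.8 -0.4 -1.4] w 0.0851402346378621
LB [0.1221 0.0176] RB [ 0.0426 -0.0472] LF [-0.0699  0.0169] RF [-0.0722 -0.1107] 
ctr [ 0.0056222  -0.03084493] angles {'L': np.float32(0.24), 'R': np.float32(28.92), 'B': np.float32(-50.78), 'F': np.float32(-1.05)}
```

View pics/top2.png

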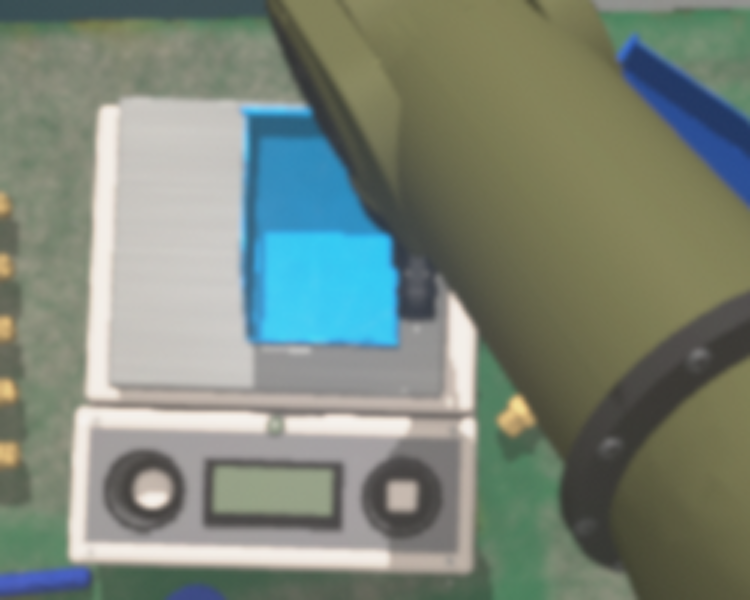

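The bin is now aligned with the scale: left wall angle 0.24°, left rim at y=+17 mm against a target of +52 mm. I'll push on for about 35 mm.

Scaled: 0.008 m is 0.04, 0.003 m is 0.015, 0.003 rad is 0.0038.

```bash
python3 -m pendant '[[[0.04,0,0],[0,0,0.0038]],[[0.04,0,0],[0,0,0]],[[0.04,0,0],[0,0,0]],[[0.03,0,0],[0,0,0]],[[0.015,0,0],[0,0,0]],[[0,0,0],[0,0,0]]]'
python3 - <<'E'
from h import *
go((.0085,-.0604),.125)
c=cam("top");cv2.imwrite("pics/top3.png",cv2.resize(c["pixels"][60:260,100:350],None,fx=3,fy=3,interpolation=cv2.INTER_CUBIC))
binpose(c)
E
```

```text
time_s: 5.75
tcp_pos: [0.6377, 0.0692, 0.1254]
ee_rot: [[0.057, 0.998, 0.0], [0.998, -0.057, 0.0], [0.0, 0.0, -1.0]]
force: [0.0, -0.2, 0.1]
grip_width: 0.0851
finger_force: 0.0
t 5.75 loc [ 0.0108 -0.0634  0.1254] move [ 0.003  -0.0023  0.0004] yaw_y -3.26 tilt [ 0.  0. -1.] F [ 0.  -0.2  0.1] w 0.0850861376159444
LB [0.0992 0.0492] RB [ 0.0162 -0.0212] LF [-0.0717  0.0481] RF [-0.0678 -0.0865] 
ctr [-0.00604916 -0.00257043] angles {'L': np.float32(0.36), 'R': np.float32(37.85), 'B': np.float32(-49.68), 'F': np.float32(1.67)}
```

Scaled: -0.06 m is -0.3, -0.04 m is -0.2.

```bash
python3 -m pendant '[[[0.01,0,0],[0,0,0]],[[0.005,0,0],[0,0,0]],[[0,0,0],[0,0,0]],[[-0.075,0,0],[0,0,0]],[[-0.125,0,0],[0,0,0]],[[0,0,-0.2],[0,0,0]],[[0,0,-0.3],[0,0,0]],[[-0.3,0,-0.05],[0,0,0]],[[-0.3,0,0],[0,0,0]],[[0,0,0],[0,0,0]]]'
python3 - <<'E'
from h import *
go((.12,.0),.25)
print(np.round(ctrl.get_obs()["joint_positions"],3))
c=cam("top");cv2.imwrite("pics/top4.png",cv2.resize(c["pixels"][60:260,100:350],None,fx=3,fy=3,interpolation=cv2.INTER_CUBIC))
binpose(c)
E
```

```text
time_s: 7.05
tcp_pos: [0.6277, -0.0969, 0.2348]
ee_rot: [[0.068, 0.998, -0.001], [0.998, -0.068, -0.004], [-0.005, -0.001, -1.0]]
force: [-0.5, 0.9, 0.8]
grip_width: 0.085
finger_force: 0.0
t 7.05 loc [ 0.01   -0.2298  0.2348] move [ 0.2311  0.1071 -0.0164] yaw_y -3.91 tilt [-0.001 -0.004 -1.   ] F [-0.5  0.9  0.8] w 0.08498604648244137
[ 0.455  0.58  -0.588  1.496  0.341  1.17  -0.261]
LB [0.0766 0.0511] RB [ 0.0802 -0.0544] LF [-0.0718  0.0501] RF [-0.0687 -0.0544] 
ctr [ 0.00406034 -0.00192329] angles {'L': np.float32(0.37), 'R': np.float32(-0.0), 'B': np.float32(1.93), 'F': np.float32(1.67)}
```

View pics/top4.png

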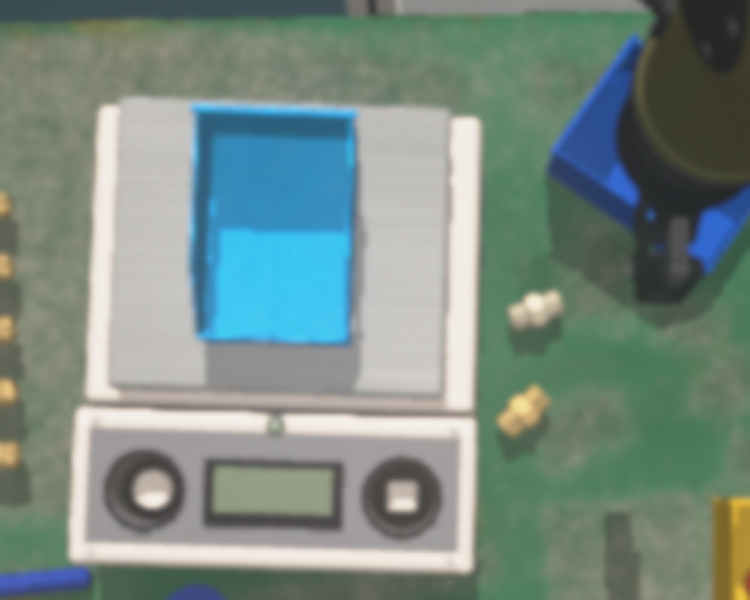

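The bin now stands nearly square and nearly centred, and the arm is clear of it. I'll measure the pan edges in this same view, so calibration error cancels.

```bash
python3 - <<'E'
from h import *
import pickle
c=cam("top");pickle.dump(c,open("d4.pkl","wb"))
g=cv2.GaussianBlur(cv2.cvtColor(c["pixels"],cv2.COLOR_BGR2GRAY).astype(np.float32),(0,0),.8)
gx=cv2.Sobel(g,cv2.CV_32F,1,0,ksize=1);gy=cv2.Sobel(g,cv2.CV_32F,0,1,ksize=1)
def pk(a,i0,i1):
    s=np.abs(a[i0:i1]);k=int(s.argmax());k=min(max(k,1),len(s)-2);A,B,C=s[k-1:k+2];d=A-2*B+C
    return i0+k+(0.5*(A-C)/d if d else 0)
L=[(pk(gx[v],136,144),v) for v in range(105,180)]
R=[(pk(gx[v],244,253),v) for v in range(105,180)]
Fr=[(u,pk(gy[:,u],185,192)) for u in list(range(145,162))+list(range(222,240))]
Bk=[(u,pk(gy[:,u],90,99)) for u in list(range(146,160))+list(range(222,244))]
E={k:line([onz(c,p,.09)[:2] for p in v]) for k,v in dict(L=L,R=R,F=Fr,B=Bk).items()}
for k,v in dict(L=L,R=R,F=Fr,B=Bk).items(): print(k,np.round([v[0],v[-1]],1).tolist(),[to_scale(np.append(E[k][0],.09))[:2].round(4)],"ang rel",np.degrees(np.arctan(np.tan(np.arctan2(E[k][1][1],E[k][1][0])-PHI-(np.pi/2 if k in "BF" else 0)))).round(2))
P=[isect(E[a],E[b]) for a in"LR" for b in"FB"]
print(np.round([to_scale(np.append(p,.09))[:2] for p in P],4).tolist(),"ctr",to_scale(np.append(sum(P)/4,.09)))
# bin base-front corners in this view vs scene camera check
binpose(c)
s=cam("scene");pickle.dump(s,open("s4.pkl","wb"))
hs=cv2.cvtColor(s["pixels"],cv2.COLOR_BGR2HSV)
cv2.imwrite("pics/scene4.png",cv2.resize(s["pixels"][110:310,110:330],None,fx=3.5,fy=2.95,interpolation=cv2.INTER_CUBIC))
for y in (.052,-.052):
  for x,z in((-.075,.09),(.075,.152)):
    p=PM+x*EX+y*EY;p[2]=z;print("expect scene px",(x,y,z),proj(s,p).round(1),((proj(s,p)-[110,110])*[3.5,2.95]).round(0))
E
```

```text
L [[138.3, 105.0], [139.7, 179.0]] [array([0.0178, 0.1192])] ang rel -0.1
R [[250.1, 105.0], [248.8, 179.0]] [array([ 0.0088, -0.1206])] ang rel 0.05
F [[145.0, 187.0], [239.0, 190.1]] [array([-0.1021,  0.0131])] ang rel -0.2
B [[146.0, 91.6], [243.0, 95.3]] [array([ 0.102 , -0.0335])] ang rel -0.12
[[-0.1018, 0.1194], [0.1023, 0.1191], [-0.1026, -0.1207], [0.1018, -0.1205]] ctr [-7.23879319e-05 -6.67366841e-04  9.00000000e-02]
LB [0.0766 0.0511] RB [ 0.0802 -0.0543] LF [-0.0718  0.0501] RF [-0.0687 -0.0543] 
ctr [ 0.00405835 -0.0018598 ] angles {'L': np.float32(0.37), 'R': np.float32(-0.02), 'B': np.float32(1.93), 'F': np.float32(1.67)}
expect scene px (-0.075, 0.052, 0.09) [181.6 207.9] [251. 289.]
expect scene px (0.075, 0.052, 0.152) [157.3 145.5] [166. 105.]
expect scene px (-0.075, -0.052, 0.09) [233.3 195.1] [431. 251.]
expect scene px (0.075, -0.052, 0.152) [205.3 136.4] [334.  78.]
```

View pics/scene4.png

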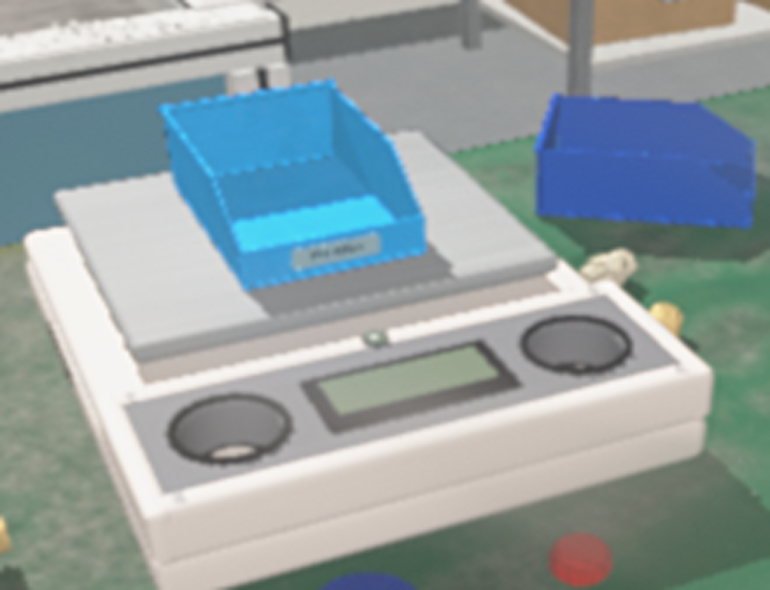

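The scene view agrees with the top view: the bin's front base corners are at crop (245,287) and (425,250), against expected (251,289) and (431,251). The bin is about 4 mm too far back. I'll go behind it and nudge it forward with two fingers.

Scaled: -0.05 m is -0.25, 0.01 m is 0.05, -0.176 rad is -0.2241.

```bash
python3 -m pendant '[[[0,0,0],[0,0,-0.2241]],[[0,0,0],[0,0,-0.2241]],[[0,0,0],[0,0,-0.2241]],[[0,0,0],[0,0,-0.2241]],[[0,0,0],[0,0,-0.2241]],[[0,0,0],[0,0,-0.2241]],[[0,0,0],[0,0,-0.2241]],[[0,0,0],[0,0,-0.2241]],[[0,0,0],[0,0,-0.2241]],[[-0.25,0.05,0],[0,0,0]],[[-0.25,0.1,0],[0,0,0]],[[0,0,0],[0,0,0]]]' 0.05
python3 -m pendant '[[[-0.05,0.225,0],[0,0,0]],[[0,0.225,0],[0,0,0]],[[0,0.225,0],[0,0,0]],[[0,0.2,0],[0,0,0]],[[0,0.115,0],[0,0,0]],[[0,0,0],[0,0,0]]]'
python3 -c "
from h import *
go((.12,-.002),.125);print(np.round(ctrl.get_obs()['joint_positions'],3))"
```

```text
time_s: 8.7
tcp_pos: [0.732, -0.0572, 0.234]
ee_rot: [[-0.999, 0.039, -0.0], [0.039, 0.999, 0.004], [0.0, 0.004, -1.0]]
force: [0.5, -0.4, 0.6]
grip_width: 0.05
finger_force: 0.0
time_s: 9.45
tcp_pos: [0.7479, 0.1376, 0.2354]
ee_rot: [[-0.999, 0.04, -0.0], [0.04, 0.999, 0.001], [0.0, 0.001, -1.0]]
force: [0.4, -0.6, -0.4]
grip_width: 0.0501
finger_force: 0.0
t 9.45 loc [0.1169 0.011  0.2354] move [-0.0029 -0.0131  0.1104] yaw_y 87.7 tilt [-0.     0.001 -1.   ] F [ 0.4 -0.6 -0.4] w 0.05009462007658737
[ 0.156  0.862 -0.924  1.079  0.653  1.475  0.902]
```

Scaled: 0.04 m is 0.2, -0.013 m is -0.065, 0.0154 rad is 0.0196.

```bash
python3 -m pendant '[[[-0.015,-0.065,0],[0,0,0.0196]],[[0,0,0.2],[0,0,0]],[[0,0,0.2],[0,0,0]],[[0,0,0.15],[0,0,0]],[[0,0,0],[0,0,0]],[[0.05,0,0],[0,0,0]],[[0.05,0,0],[0,0,0]],[[0.03,0,0],[0,0,0]],[[0.015,0,0],[0,0,0]],[[0,0,0],[0,0,0]]]'
python3 - <<'E'
from h import *
go((.0825,-.002),.125)
c=cam("top");cv2.imwrite("pics/top5.png",cv2.resize(c["pixels"][60:260,100:350],None,fx=3,fy=3,interpolation=cv2.INTER_CUBIC))
binpose(c)
E
```

```text
time_s: 10.7
tcp_pos: [0.7221, 0.1235, 0.1257]
ee_rot: [[-0.998, 0.059, 0.0], [0.059, 0.998, -0.0], [-0.001, -0.0, -1.0]]
force: [0.0, -0.1, 0.7]
grip_width: 0.0503
finger_force: 0.0
t 10.7 loc [ 0.092  -0.0045  0.1257] move [0.0095 0.0024 0.0007] yaw_y 86.6 tilt [ 0. -0. -1.] F [ 0.  -0.1  0.7] w 0.05028118427655229
LB [0.0815 0.0512] RB [ 0.0756 -0.0543] LF [-0.0718  0.0499] RF [-0.0687 -0.054 ] 
ctr [ 0.00413892 -0.00179934] angles {'L': np.float32(0.46), 'R': np.float32(-0.09), 'B': np.float32(-3.23), 'F': np.float32(1.67)}
```

Scaled: 0.003 m is 0.015, 0.002 m is 0.01, -0.004 rad is -0.0051.

```bash
python3 -m pendant '[[[0.015,0,0],[0,0,-0.0051]],[[0.015,0,0],[0,0,0]],[[0.01,0,0],[0,0,0]],[[0,0,0],[0,0,0]]]'
python3 - <<'E'
from h import *
go((.0825,-.002),.125)
c=cam("top");binpose(c)
E
```

```text
time_s: 11.25
tcp_pos: [0.7139, 0.124, 0.1253]
ee_rot: [[-0.998, 0.055, -0.0], [0.055, 0.998, -0.0], [0.0, -0.0, -1.0]]
force: [-0.3, -0.2, -1.2]
grip_width: 0.0498
finger_force: 0.0
t 11.25 loc [ 0.0837 -0.0045  0.1253] move [0.0012 0.0025 0.0003] yaw_y 86.82 tilt [-0. -0. -1.] F [-0.3 -0.2 -1.2] w 0.04977099167025205
LB [0.0777 0.0508] RB [ 0.0718 -0.0541] LF [-0.0782  0.05  ] RF [-0.0751 -0.0545] 
ctr [-0.00093931 -0.00193787] angles {'L': np.float32(0.33), 'R': np.float32(0.17), 'B': np.float32(-3.22), 'F': np.float32(1.66)}
```

Scaled: -0.06 m is -0.3, 0.03 m is 0.15.

```bash
python3 -m pendant '[[[-0.075,0,0],[0,0,0]],[[-0.1,0,0],[0,0,0]],[[0,0,-0.25],[0,0,0]],[[0,0,-0.3],[0,0,0]],[[0.225,0.075,0],[0,0,0]],[[0.225,0.075,0],[0,0,0]],[[0.25,0.08,0],[0,0,0]],[[0.25,0.08,0],[0,0,0]],[[0.25,0.08,0],[0,0,0]],[[0.25,0.08,0],[0,0,0]],[[0.15,0,0],[0,0,0]],[[0,0,0],[0,0,0]]]'
cat > pan.py <<'E'
from h import *
c=cam("top")
a=c["pixels"].astype(np.float32); a=cv2.GaussianBlur(a[...,2],(0,0),.7)   # red: bin dark, pan bright
gx=cv2.Sobel(a,cv2.CV_32F,1,0,ksize=1);gy=cv2.Sobel(a,cv2.CV_32F,0,1,ksize=1)
def pk(s,i0):
    s=np.abs(s[i0-3:i0+4]);k=int(np.clip(s.argmax(),1,5));A,B,C=s[k-1:k+2];d=A-2*B+C
    return i0-3+k+(0.5*(A-C)/d if d else 0)
m=binmask(c);x,y,w,h=cv2.boundingRect(m);print(x,y,w,h)
rows=range(y+5,y+h//2);cols=range(x+5,x+w-6)
E={'L':([(pk(gx[v],np.flatnonzero(m[v])[0]),v) for v in rows],.152),'R':([(pk(gx[v],np.flatnonzero(m[v])[-1]),v) for v in rows],.152),
'B':([(u,pk(gy[:,u],np.flatnonzero(m[:,u])[0])) for u in cols],.152),'F':([(u,pk(gy[:,u],np.flatnonzero(m[:,u])[-1])) for u in cols],.09)}
for k,(v,z) in E.items():
    q=np.array([to_scale(onz(c,p,z))[:2] for p in v]);p,d=line(q);i=0 if k in"BF" else 1
    print(k,"pos",np.round(p[i]-p[1-i]*d[i]/d[1-i],4),"ang",np.degrees(np.arctan(d[i]/d[1-i])*(-1 if i==0 else 1)).round(2))
cv2.imwrite("pics/top6.png",cv2.resize(c["pixels"][60:260,100:350],None,fx=3,fy=3,interpolation=cv2.INTER_CUBIC))
go((-.176,.092),.12)
E
python3 pan.py
```

```text
time_s: 12.8
tcp_pos: [0.4328, 0.2341, 0.2359]
ee_rot: [[-0.999, 0.052, 0.001], [0.052, 0.999, -0.001], [-0.001, -0.001, -1.0]]
force: [0.2, -0.6, 0.3]
grip_width: 0.0504
finger_force: 0.0
164 98 54 80
L pos 0.0515 ang -0.06
R pos -0.0576 ang 2.87
B pos 0.0715 ang 0.1
F pos -0.0778 ang 0.75
t 12.85 loc [-0.2012  0.0896  0.2358] move [-0.0251  0.0025  0.1158] yaw_y 86.88 tilt [ 0.001 -0.001 -1.   ] F [ 0.6  0.4 -0.2] w 0.05019882317755776
```

View pics/top6.png

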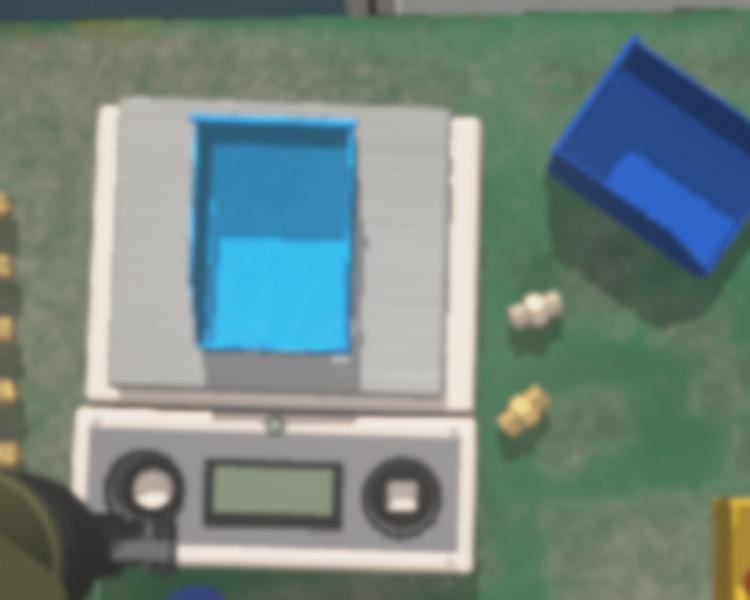

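The bin is square to under 1°. Its front edge is at −77.8 mm and its back edge at +71.5 mm, so it went about 3 mm too far forward. I'll give it a small nudge back on the front wall.

Scaled: -0.046 m is -0.23, -0.041 m is -0.205.

```bash
python3 -m pendant '[[[-0.2,-0.23,0],[0,0,0]],[[-0.205,-0.23,0],[0,0,0]],[[0,0,0],[0,0,0]],[[0,0,0.2],[0,0,0]],[[0,0,0.2],[0,0,0]],[[0,0,0.175],[0,0,0]],[[0,0,0],[0,0,0]],[[-0.05,0,0],[0,0,0]],[[-0.05,0,0],[0,0,0]],[[0,0,0],[0,0,0]]]'
python3 -c "
from h import *
go((-.085,-.002),.12)"
```

```text
time_s: 14.1
tcp_pos: [0.5322, 0.1362, 0.1212]
ee_rot: [[-0.998, 0.057, 0.002], [0.057, 0.998, 0.001], [-0.002, 0.001, -1.0]]
force: [-1.1, -0.2, 0.0]
grip_width: 0.0503
finger_force: 0.0
t 14.1 loc [-0.0984 -0.0023  0.1212] move [-0.0134  0.0004  0.0012] yaw_y 86.72 tilt [ 0.002  0.001 -1.   ] F [-1.1 -0.2  0. ] w 0.050347955876141326
```

Scaled: -0.006 m is -0.03, -0.004 m is -0.02, -0.001 rad is -0.0013.

```bash
python3 -m pendant '[[[-0.03,0,0],[0,0,-0.0013]],[[-0.02,0,0],[0,0,0]],[[-0.015,0,0],[0,0,0]],[[0,0,0],[0,0,0]]]'
python3 pan.py
```

```text
time_s: 14.6
tcp_pos: [0.5436, 0.1355, 0.1203]
ee_rot: [[-0.999, 0.055, 0.0], [0.055, 0.999, 0.0], [-0.0, 0.0, -1.0]]
force: [0.5, -1.1, 0.2]
grip_width: 0.05
finger_force: 0.2
164 96 54 41
L pos -0.0487 ang 58.34
R pos -0.0598 ang 5.65
B pos 0.0752 ang 0.22
F pos 0.0418 ang -30.31
t 14.65 loc [-0.0869 -0.0024  0.1203] move [0.089  0.0945 0.0003] yaw_y 86.88 tilt [ 0.  0. -1.] F [-1.   0.1  0.9] w 0.05010726840219858
```

Careful with the scale: shifts go in shares of 0.2 m and turns go in shares of 45 degrees. That gives: -0.05 m is -0.25, 0.02 m is 0.1.

```bash
python3 -m pendant '[[[0.05,0,0],[0,0,0]],[[0.1,0,0],[0,0,0]],[[0,0,-0.25],[0,0,0]],[[0,0,-0.05],[0,0,0]]]'
python3 -m pendant '[[[0.145,0.225,0],[0,0,0]],[[0.15,0.25,0],[0,0,0]],[[0,0,0],[0,0,0]],[[0,0,0],[0,0,0]],[[0,0,0],[0,0,0]]]' 0.0
python3 pan.py
python3 -c "
from h import *
go((-.176,.093),.11)
for n in ('wrist','top','scene'):
  c=cam(n);o=ctrl.get_obs();R=np.array(o['ee_rot']);tip=np.array(o['tcp_pos'])+R[:,2]*.022
  w=PM-.176*EX+.092*EY;w[2]=.077
  print(n,'tip',proj(c,tip).round(1),'well',proj(c,w).round(1)); 
  im=c['pixels'].copy()
  if n=='wrist': W=im
  if n=='scene': S=im[140:310,100:320]
cv2.imwrite('pics/w7.png',np.hstack([cv2.resize(W,(400,300)),cv2.resize(S,(390,300))]))
"
```

```text
time_s: 15.15
tcp_pos: [0.5138, 0.1382, 0.1829]
ee_rot: [[-0.999, 0.054, 0.004], [0.054, 0.999, 0.001], [-0.004, 0.001, -1.0]]
force: [-0.3, 0.8, -0.2]
grip_width: 0.0503
finger_force: 0.0
time_s: 15.78
tcp_pos: [0.4604, 0.2336, 0.1798]
ee_rot: [[-0.998, 0.057, -0.0], [0.057, 0.998, -0.001], [0.0, -0.001, -1.0]]
force: [-0.1, 0.4, -0.1]
grip_width: 0.0
finger_force: 0.0
164 96 54 80
L pos 0.0517 ang 0.02
R pos -0.0569 ang 2.18
B pos 0.0753 ang 0.23
F pos -0.0741 ang -0.33
t 15.825 loc [-0.1754  0.091   0.1799] move [0.0006 0.001  0.0599] yaw_y 86.73 tilt [-0.    -0.001 -1.   ] F [-0.  -0.  -0.1] w 7.801378680655478e-05
t 15.825 loc [-0.1754  0.091   0.1799] move [0.0006 0.002  0.0699] yaw_y 86.73 tilt [-0.    -0.001 -1.   ] F [-0.  -0.  -0.1] w 7.801378680655478e-05
wrist tip [253.6 249.9] well [254.8 200.8]
top tip [138.6 222.6] well [147.9 222.2]
scene tip [172.1 210.8] well [176.9 251.3]
```

View pics/w7.png

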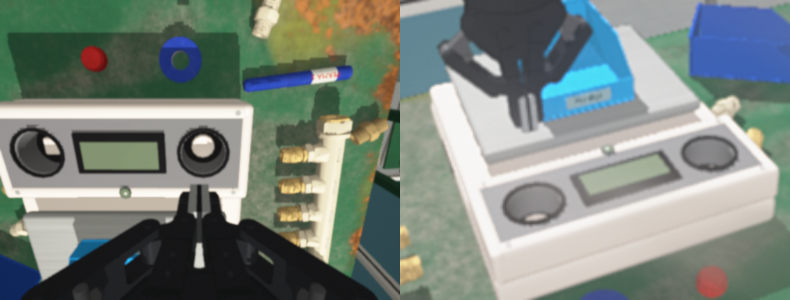

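The left half is the wrist view, with the tare well at about (204,152) and the round key inside it. The closed fingertips come in at (200,195). The wrist camera puts the well a few mm from where I had it, so I'll measure it there.

```bash
cat > wr.py <<'E'
from h import *
c=cam("wrist");im=c["pixels"];g=cv2.cvtColor(im,cv2.COLOR_BGR2GRAY)
for name,(u,v),r in(("tare",(261,195),40),("power",(47,195),44)):
    u0=max(u-r,0);sub=g[v-r:v+r,u0:u+r]
    m=cv2.inRange(sub,0,75)
    cs,_=cv2.findContours(m,cv2.RETR_EXTERNAL,cv2.CHAIN_APPROX_NONE);k=max(cs,key=cv2.contourArea);x,y,w,h=cv2.boundingRect(k)
    (ex,ey),ax,an=cv2.fitEllipse(cv2.convexHull(k));p=(ex+u0,ey+v-r)
    print(name,"bbox",x+u0,y+v-r,w,h,"ell",np.round(p,1),np.round(ax,1),"loc",to_scale(onz(c,p,.077)).round(4))
    k2=cv2.HoughCircles(cv2.medianBlur(sub,3),cv2.HOUGH_GRADIENT,1.2,60,param1=100,param2=15,minRadius=20,maxRadius=40)
    if k2 is not None: q=k2[0][0];p=(q[0]+u0,q[1]+v-r);print(" hough",p,q[2],"loc",to_scale(onz(c,p,.077)).round(4))
m=cv2.inRange(g[165:225,231:291],150,255);n,l,s,ct=cv2.connectedComponentsWithStats(m)
for i in range(1,n):
    if s[i,4]>100: p=ct[i]+[231,165];print("key blob",s[i],p,"loc",to_scale(onz(c,p,.05)).round(4))
E
python3 wr.py
```

```text
tare bbox 226 164 67 63 ell [259.  194.9] [63.1 66.3] loc [-0.1815  0.0962  0.077 ]
 hough (np.float32(257.6), np.float32(192.8)) 30.32 loc [-0.1835  0.095   0.077 ]
power bbox 12 163 70 64 ell [ 46.6 194.7] [58.5 73.8] loc [-0.182  -0.0869  0.077 ]
 hough (np.float32(48.0), np.float32(197.2)) 30.08 loc [-0.1798 -0.0863  0.077 ]
key blob [ 14   9  28  27 595] [258.71596639 186.59663866] loc [-0.1805  0.0964  0.05  ]
```

Scaled: 0.03 m is 0.15, 0.0045 m is 0.0225.

```bash
python3 -m pendant '[[[0.015,0.0225,0],[0,0,0]],[[0,0,0.15],[0,0,0]],[[0,0,0.15],[0,0,0]],[[0,0,0.04],[0,0,0]],[[0,0,0],[0,0,0]],[[0,0,0],[0,0,0]]]'
python3 - <<'E'
from h import *
go((-.1785,.0955),.067)
W=cam("wrist");S=cam("scene")
o=ctrl.get_obs();R=np.array(o['ee_rot']);tip=np.array(o['tcp_pos'])+R[:,2]*.022
print(proj(W,tip),proj(S,tip))
cv2.imwrite('pics/w8.png',np.hstack([cv2.resize(W["pixels"][130:330,170:370],(400,400)),cv2.resize(S["pixels"][200:300,130:230],(400,400),interpolation=cv2.INTER_CUBIC)]))
E
```

```text
time_s: 16.77
tcp_pos: [0.4575, 0.2405, 0.1133]
ee_rot: [[-0.999, 0.055, 0.001], [0.055, 0.999, 0.001], [-0.001, 0.001, -1.0]]
force: [0.2, 0.2, -0.2]
grip_width: -0.0002
finger_force: 0.0
t 16.775 loc [-0.1787  0.0976  0.1133] move [-0.0001 -0.0021  0.0463] yaw_y 86.87 tilt [ 0.001  0.001 -1.   ] F [ 0.2  0.2 -0.2] w -0.00023898473289250764
[252.87690356 249.87620861] [173.32909387 246.42171709]
```

View pics/w8.png

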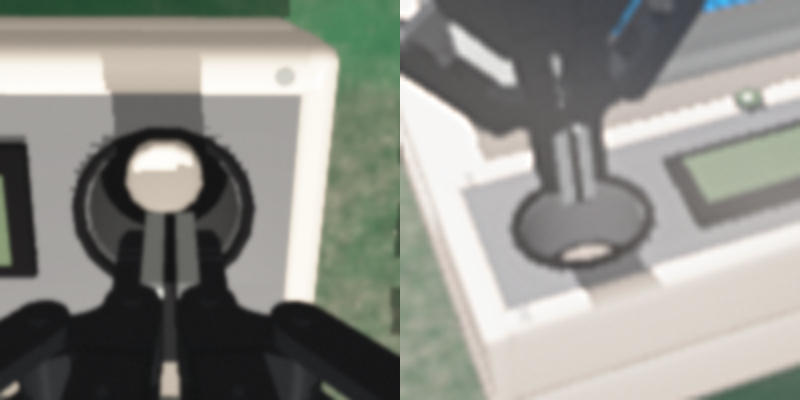

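```bash
python3 - <<'E'
from h import *
W=cam("wrist")
print("collar",to_scale(onz(W,(252.2,234),.077)).round(4),"key",to_scale(onz(W,(252,218.5),.05)).round(4))
S=cam("scene")
print("scene collar",to_scale(onz(S,(130+183/4,200+222/4),.077)).round(4),"scene tip(578,200)",to_scale(onz(S,(130+178/4,250),.0905)).round(4))
T=cam("top");go((-.18,.0955),.067)
E
```

```text
collar [-0.1817  0.0966  0.077 ] key [-0.1803  0.0963  0.05  ]
scene collar [-0.1855  0.0967  0.077 ] scene tip(578,200) [-0.1873  0.098   0.0905]
t 17.025 loc [-0.1788  0.0971  0.1128] move [ 0.0012 -0.0016  0.0458] yaw_y 86.86 tilt [ 0.001  0.    -1.   ] F [-0.6  1.  -0.3] w -5.4483567880472335e-05
```

Scaled: 0.01 m is 0.05, -0.0014 m is -0.007.

```bash
python3 -m pendant '[[[0.006,-0.007,0],[0,0,0]],[[0,0,0.05],[0,0,0]],[[0,0,0.05],[0,0,0]],[[0,0,0.05],[0,0,0]],[[0,0,0.04],[0,0,0]],[[0,0,0],[0,0,0]],[[0,0,0],[0,0,0]]]'
python3 -c "
from h import *
go((-.18,.0955),.067)"
```

```text
time_s: 17.9
tcp_pos: [0.4558, 0.2387, 0.0744]
ee_rot: [[-0.999, 0.054, 0.0], [0.054, 0.999, 0.0], [-0.0, 0.0, -1.0]]
force: [-1.1, 0.5, -0.3]
grip_width: 0.0003
finger_force: 0.0
t 17.9 loc [-0.1802  0.0957  0.0744] move [-0.0002 -0.0002  0.0074] yaw_y 86.88 tilt [ 0.  0. -1.] F [-1.1  0.5 -0.3] w 0.000256297244046259
```

Scaled: 0.002 m is 0.01.

```bash
python3 -m pendant '[[[0,0,0.01],[0,0,0]],[[0,0,0.01],[0,0,0]],[[0,0,0],[0,0,0]]]' | grep -E 'time|tcp|force'
python3 -m pendant '[[[0,0,0.01],[0,0,0]],[[0,0,0.0075],[0,0,0]],[[0,0,0],[0,0,0]]]'| grep -E 'time|tcp|force'
```

```text
time_s: 18.27
tcp_pos: [0.456, 0.2387, 0.0705]
force: [-0.3, 0.1, 2.7]
finger_force: 1.2
time_s: 18.65
tcp_pos: [0.456, 0.2387, 0.0671]
force: [0.0, 0.4, 6.4]
finger_force: 3.2
```

Scaled: 0.001 m is 0.005.

```bash
python3 -m pendant '[[[0,0,0.005],[0,0,0]],[[0,0,0.005],[0,0,0]],[[0,0,0],[0,0,0]]]' | grep -E 'time|tcp|force'
```

```text
time_s: 19.02
tcp_pos: [0.4561, 0.2388, 0.0668]
force: [-4.1, -5.8, 27.4]
finger_force: 13.9
```

The key is on its stop: the force jumped to 27 N with no further travel. I'll ease off 1 mm and hold.

Scaled: -0.001 m is -0.005.

```bash
python3 -m pendant '[[[0,0,-0.005],[0,0,0]],[[0,0,0],[0,0,0]],[[0,0,0],[0,0,0]],[[0,0,0],[0,0,0]],[[0,0,0],[0,0,0]],[[0,0,0],[0,0,0]],[[0,0,0],[0,0,0]],[[0,0,0],[0,0,0]],[[0,0,0],[0,0,0]],[[0,0,0],[0,0,0]]]' | grep -E 'time|tcp|force'
python3 -m pendant '[[[0,0,0],[0,0,0]],[[0,0,0],[0,0,0]],[[0,0,0],[0,0,0]],[[0,0,0],[0,0,0]],[[0,0,0],[0,0,0]],[[0,0,0],[0,0,0]],[[0,0,0],[0,0,0]],[[0,0,0],[0,0,0]]]' | grep -E 'time|tcp|force'
python3 -m pendant '[[[0,0,-0.05],[0,0,0]],[[0,0,-0.1],[0,0,0]],[[0,0,-0.2],[0,0,0]],[[0,0,-0.25],[0,0,0]],[[0,0,-0.25],[0,0,0]],[[0.15,0,0],[0,0,0]],[[0.2,0,0],[0,0,0]],[[0,0,0],[0,0,0]]]'
python3 pan.py
python3 - <<'E'
from h import *
W=cam("wrist");T=cam("top")
cv2.imwrite('pics/fin.png',np.hstack([cv2.resize(T["pixels"][60:310,60:360],(460,383)),cv2.resize(W["pixels"],(340,255))if 0 else cv2.resize(W["pixels"],(340,383))]))
E
```

```text
time_s: 20.27
tcp_pos: [0.456, 0.2387, 0.0669]
force: [-2.3, -2.3, 16.8]
finger_force: 8.5
time_s: 21.28
tcp_pos: [0.456, 0.2388, 0.067]
force: [-2.1, -2.9, 16.7]
finger_force: 8.5
time_s: 22.28
tcp_pos: [0.3832, 0.2422, 0.236]
ee_rot: [[-0.999, 0.051, -0.0], [0.051, 0.999, -0.002], [0.0, -0.002, -1.0]]
force: [0.8, 0.1, 0.1]
grip_width: -0.0001
finger_force: 0.0
164 96 54 80
L pos 0.0517 ang 0.01
R pos -0.0569 ang 2.14
B pos 0.0753 ang 0.22
F pos -0.074 ang -0.05
t 22.325 loc [-0.2511  0.0952  0.236 ] move [-0.075  -0.0032  0.116 ] yaw_y 86.96 tilt [ 0.001 -0.001 -1.   ] F [0.3 0.3 0. ] w 0.00040185801306902503
```

View pics/fin.png

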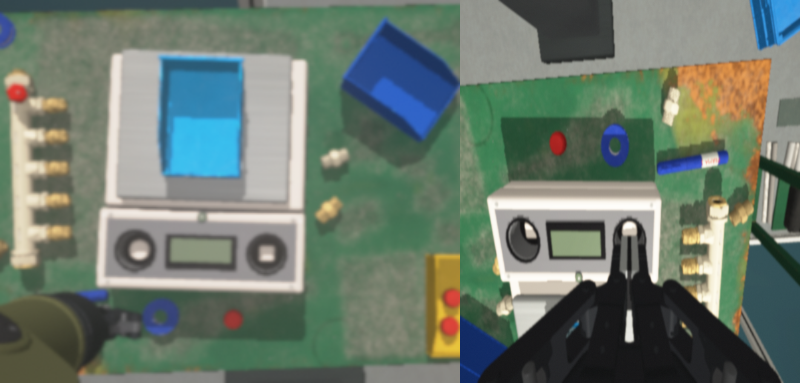

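The final picture shows the bin standing square in the middle of the pan, at top view (202,117), and the tare key back up at (138,250). The fittings, spool and cap are where they were, and the gripper is clear at z = 0.236 m.

```bash
python3 -c "
from bench import ctrl
print(ctrl.close_job())"
```

```text
the job is handed in; nothing more can be done
None
```

I handed the job in at about 22 s: the bin is square on the pan within about 1 mm of centre by the camera, the tare key was held on its stop for over 2 s and is back up, and nothing else was disturbed.

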